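# Vibration check on the closed centrifuge

## Task

The small centrifuge is loaded: first close its lid fully, and then take the vibration pen out of its stand. Set its tip on the small steel measuring disc of the lid, with the pen upright, and press lightly until the sprung tip is about half pushed in (never hard against its stop), and finish like that: the program ends with the robot still holding the pen on the disc, steady. Leave the bottles, the beaker, the jar and the tall tube where they are.

Things in the scene. Friction and masses are not known exactly. Their poses are not given: they have to be found in the camera images.
- centrifuge: white box-shaped bench centrifuge, fixed, 170 (x) x 180 (y) x 85 mm high to its open rim; origin under its centre on the table, front (display, knob) to its -x, lid hinge along y at the top of its +x side. It may stand left or right and is turned up to 0.3 rad
- lid (a joint): lid angle about lid_hinge, rad: 0 = fully closed, 1.6 = fully open (just past upright); starts at 1.05 to 1.45. A white plate reaching 170 mm from the hinge axis (and a grey lip, 60 mm wide, 13 mm more at mid front), 176 mm wide. The stiff hinge keeps any angle; 1 to 3 N near the front edge moves it: push from behind, then from above. No latch
- lid_hinge (a point): middle of the lid's hinge axis, 85 mm above the table, 85 mm behind the centrifuge's centre; axes as the centrifuge's (y along the hinge)
- lid_edge (a point): middle of the lid's front edge, on its upper (outer) face, 170 mm from the hinge axis and, with the lid closed, 13 mm above it; z points out of the upper face
- spot (a point): where the pen's tip goes: centre of the top of the measuring disc, plain steel, 22 mm across, 3 mm high, with an engraved ring, on the lid's outer face, 52 mm to the centrifuge's -y side (right, seen from its front) of the middle, 75 mm from the hinge axis; z points out of the lid. Lid closed: 100 mm above the table. The bigger grey slotted disc (36 mm) on the +y side is a vent plug
- stand: pen stand, fixed: round steel foot 80 mm across with an upright black cup 42 mm across, its rim 78 mm above the table; bore 27 mm; origin under its centre on the table. Centrifuge and stand are on either side of a fixed wire rack full of capped tubes (x 0.32 to 0.58, y -0.08 to 0.13, 0.11 m high)
- pen: vibration pen, loose, 0.14 kg, hung upright in the stand by its collar. Origin: centre of the underside of the collar (38 mm across, 6 mm thick), resting on the stand's rim; z points up the pen. Above: square grey handle 26 x 26 mm, z 6 to 86 mm, sides along the pen's x and y; grip it across the flats. Below: steel nose 23 mm across, to z = -46 mm, then the sprung tip to z = -62 mm
- plunger (a joint): how far the pen's sprung tip is pushed in, m: 0 = out, 0.010 = against its stop. Spring about 0.7 N at the start and 350 N per m: 2.5 N at half travel
- pen_tip (a point): lowest point of the pen's round tip (ball 8 mm across), 62 mm below the pen's origin when out; it moves with the sprung tip
- dropper_bottle_a: bystander: white dropper bottle 50 mm across, 100 mm high, at the back, right of the tall tube; origin under its centre
- dropper_bottle_b: bystander: the like bottle, behind the tube rack; origin under its centre
- tube_purple: bystander: tall capped tube 34 mm across, 156 mm high, behind the tube rack; origin under its centre
- orange_jar: bystander: small screw-capped jar 41 mm across, 53 mm high, at the back, left of the tall tube; origin under its centre
- beaker_small: bystander: glass beaker 76 mm across, 85 mm high, on the right; origin under its centre
- hdpe_bottle: bystander: white bottle 81 mm across, 189 mm high, on the right; origin under its centre
There are look-alikes about, which are no part of the job. What is shaped like the pen but green or orange is not meant.

How it is judged:
On the way, in this order (a step that is already met when the one before it is completed fails the run):
1. the lid is fully closed (value of joint lid below 0.03 rad), for 0.2 s.
2. the pen is lifted clear of its stand, its tip above the rim (height (world z) of pen_tip above 0.085 m and contact force between the fingers and pen above 1 N and contact force between pen and stand below 0.1 N), for 0.2 s.
At the end, for the whole second after the job is handed in: Lid closed (under 0.03 rad); fingers hold the pen still and upright (within 0.14 rad), tip within 9 mm of the disc's centre, sprung tip in 2 to 8 mm, contact force 0.6 to 7 N; arm and fingers off the centrifuge (under 0.5 N), pen clear of its stand (value of joint lid below 0.03 rad and distance between pen_tip and spot below 0.009 m and angle between pen's own z axis and vertical below 0.14 rad and height (world z) of pen above 0.14 m and value of joint plunger between 0.002 and 0.008 m and contact force between pen and centrifuge between 0.6 and 7 N and contact force between the fingers and pen above 1 N and contact force between pen and stand below 0.1 N and contact force between the arm and centrifuge below 0.5 N and linear speed of pen below 0.02 m/s); the arm keeps its last pose, push and grip.
It fails at once if the pen is pushed hard against the centrifuge (over 15 N) (contact force between pen and centrifuge above 15 N).
It fails at once if a bystander is shoved away (over 40 mm) or knocked over (distance of any of dropper_bottle_a, dropper_bottle_b, tube_purple, orange_jar, beaker_small, hdpe_bottle from where it was at the start of the episode above 0.04 m or angle between any of dropper_bottle_a, dropper_bottle_b, tube_purple, orange_jar, beaker_small, hdpe_bottle's own z axis and vertical above 0.6 rad).
It also fails if it takes over 64 s, if anything falls off the work surface, if the arm or the gripper's body presses on something with over 40 N, if the wrist force passes 120 N, or if a joint passes its speed limit or range.

## Robot

A 6-joint arm with a two-finger parallel gripper is mounted at the origin on a cart in front of the work surface, level with it; the furniture and walls round the work are solid. World frame = base frame: x ahead of the robot, y to its left, z up, the work surface at z = 0. Lengths are in m, angles in rad, forces in N, time in s.
With the tool pointing down it reaches from about 0.425 to 0.95 m from the base axis. Payload 3.5 kg.
Tool frame: the origin (TCP) lies midway between the tips of the shut fingers; the grasp point (between the pads) lies 19 mm behind it; x points along the fingers, z is the direction in which the jaws open and shut, and the axes are right-handed (so a half turn about x gives the same grasp; the last joint's range is limited). The gripper opens to 85 mm and grips with 20 to 120 N. Pads are 22 mm wide; open, the fingers measure 114 mm over their backs; the gripper's body (76 mm by 85 mm) begins 54 mm behind the grasp point. The pads swing forward as they close: fully open they stand 13 mm farther back than shut.
Start: joints at [-1.327, 0.286, 1.577, -0, 1.279, -0.15], TCP at [0.259, -0.623, 0.231] pointing down, gripper open.
Joint ranges: [-2.77, 2.77], [-0.9, 2.22], [0.21, 2.48], [-1.53, 4.67], [0.24, 2.81], [-2.84, 2.84]. Speed limits (rad/s): [2.79, 2.79, 3.14, 3.14, 3.14, 3.14].

## Interface

Orientations are given as a unit quaternion [x, y, z, w].
In Python, from plant import readout, eyes, ctrl gives the robot as it stands.
- The arm moves only by the tool move_arm, never from a script. Its argument "commands" is a list of rows, each a list of 7 numbers: the turn, a rotation vector about the world's x, y, z in rad, then the shift along the world's x, y, z in mm, then the closure in counts, from 0 (fully open) to 255 (shut). A call has 1 to 12 rows; each row is the pose to reach, as a shift and turn from the pose measured when the call began; what a row does not reach only later rows make up. A row lasts 1/10 s, in which the tool goes at most 50 mm and 8.59 degrees, less where a joint would pass 70% of its speed; a pose out of reach is approached as far as the arm can. A call with a gripper value outside its range is refused whole. The fingers move at their own pace and stop on an object; "newtons" is the grip in N (left out, the last holds). Time passes only in rows, so rows that repeat a pose let the fingers close. It gives the time, the measured TCP pose, the force and the opening at its end, in the units of the state.
- readout.get_state(): the state, without advancing time (a new reading comes with each control period).
- eyes.read_camera(name): name is "scene" or "top" or "wrist"; returns a dict with "color" (480x640x3 uint8, red, green, blue), "depth" (480x640 float32, m along the optical axis (not along the pixel's ray), 0 where there is no reading), "K" (3x3 intrinsics, pixels), "eye" and "attitude" of the camera in the world. Camera axes: x right, y down, z forward; pixel columns grow to the right and rows downward; lengths in m; the calibration is good to about 2 mm. A picture is of the moment at which its call begins.
- ctrl.sign_off(): hands the job in, once; it reports no verdict.
The state is a dict: "time": time; "qpos": joint angles; "dq": joint speeds; "joint_efforts": joint torques, N m; "eef_pos": TCP position; "tcp_rot": TCP orientation; "contact_force": force on the tool from outside, world axes, zero at the start; "wrist_torque": the same for the moment, N m; "opening": opening from 0.0 (shut) to 1.0 (fully open).
Only numpy, scipy, OpenCV 4.12 (cv2) and the standard library are available. Lean on these libraries where they do the work, as an engineer would, in place of code of your own. Each camera call takes 0.05 s, during which the arm holds its last target.

## Working session

There is one attempt and no reset: what is moved stays moved. The work goes in short steps, Python scripts to look and compute and a tool call to move; the robot and the scene stay as the last step left them, time stands still between calls to the robot, and variables do not carry over. Pictures are saved under pics/ and viewed, and the job is handed in when it is done.

Besides the shell and the picture viewer there is one more tool, called after ">>>" as name(argument=value, ...) on one line, values as JSON. move_arm: Moves the arm, as the interface text tells. Its arguments: {"type":"object","properties":{"commands":{"type":"array"},"newtons":{"type":"number"}},"required":["commands"]}

```bash
ls; mkdir -p pics
cat > h.py <<'E'
import numpy as np, cv2
from scipy.spatial.transform import Rotation as R
from plant import readout, eyes, ctrl
def cam(n,save=None):
    c=eyes.read_camera(n)
    if save: cv2.imwrite('pics/'+save,c['color'][:,:,::-1])
    return c
def rot(c):
    a=np.array(c['attitude'],float)
    return a if a.shape==(3,3) else R.from_quat(a).as_matrix()
def ray(c,u,v):
    K=np.array(c['K']); d=np.array([(u-K[0,2])/K[0,0],(v-K[1,2])/K[1,1],1.0])
    return np.array(c['eye'],float),rot(c)@d
def onplane(c,u,v,z):
    o,d=ray(c,u,v); return o+d*(z-o[2])/d[2]
def pt(c,u,v):
    o,d=ray(c,u,v); return o+d*float(c['depth'][int(v),int(u)])
def cloud(c):
    K=np.array(c['K']);D=c['depth'];v,u=np.mgrid[0:480,0:640]
    P=np.stack([(u-K[0,2])/K[0,0]*D,(v-K[1,2])/K[1,1]*D,D],-1)
    return P@rot(c).T+np.array(c['eye'])
def proj(c,p):
    q=rot(c).T@(np.array(p)-np.array(c['eye'])); K=np.array(c['K'])
    return (K@q/q[2])[:2]
E
python3 - <<'E'
from h import *
s=readout.get_state()
for k in s: print(k,np.round(s[k],4))
for n in ['scene','top','wrist']:
    c=cam(n,n+'0.png'); print(n,c['eye'],c['attitude'],c['K'])
    np.savez('pics/'+n+'0.npz',**{k:np.array(c[k]) for k in c})
E
```

```text
pics
time 0.0
qpos [-1.327   0.2872  1.5782 -0.      1.2786 -0.15  ]
dq [ 0.0013 -0.0006 -0.0009 -0.001  -0.0004 -0.0011]
joint_efforts [-3.00000e-04 -4.05984e+01 -2.92623e+01 -1.00000e-04  5.80000e-03
  0.00000e+00]
eef_pos [ 0.2588 -0.6227  0.2299]
tcp_rot [ 0.3931  0.5888 -0.392   0.5875]
contact_force [-0.0785  0.2226 -0.5154]
wrist_torque [ 0.0171  0.0293 -0.0156]
opening 0.9982
scene [-0.05180501  0.5667372   1.11237188] [-0.33736053  0.87623151 -0.32014569  0.12614652] [[545.22782985   0.         319.01283428]
 [  0.         545.22782985 236.72202978]
 [  0.           0.           1.        ]]
top [ 0.41503509 -0.07050796  1.74418118] [-0.70166435  0.71187493 -0.02356091  0.01860392] [[595.35824667   0.         319.48329933]
 [  0.         595.35824667 235.26601564]
 [  0.           0.           1.        ]]
wrist [ 0.32290568 -0.59669955  0.37272913] [ 0.82436246 -0.54966269 -0.07559546  0.11217303] [[394.14694083   0.         315.41748355]
 [  0.         394.14694083 237.78776358]
 [  0.           0.           1.        ]]
```

View pics/scene0.png

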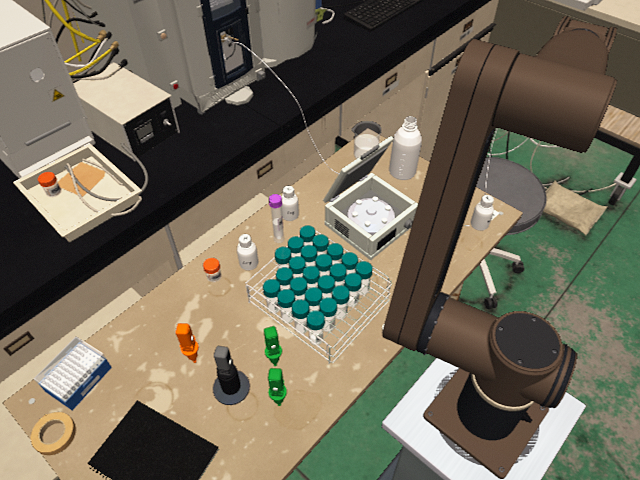

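View pics/top0.png

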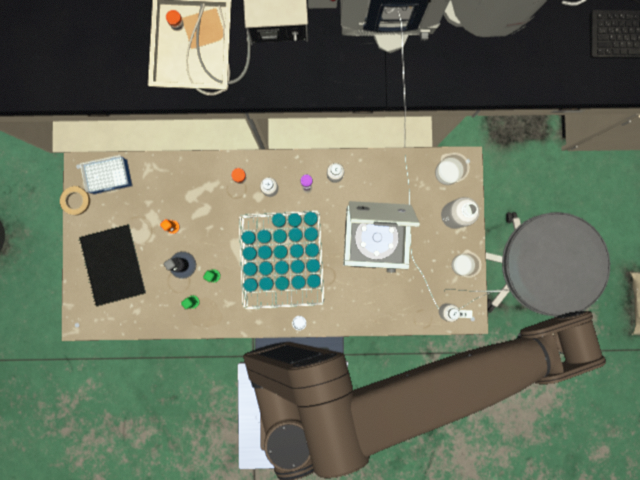

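Run:
```python
from h import *
a=cv2.imread('pics/top0.png');
cv2.imwrite('pics/t_c.png',np.hstack([cv2.resize(a[190:290,335:435],(400,400),interpolation=cv2.INTER_CUBIC),cv2.resize(a[214:314,140:240],(400,400),interpolation=cv2.INTER_CUBIC)]))
b=cv2.imread('pics/scene0.png')
cv2.imwrite('pics/s_c.png',np.hstack([cv2.resize(b[125:265,310:430],(400,467),interpolation=cv2.INTER_CUBIC),cv2.resize(b[310:430,170:290],(400,467),interpolation=cv2.INTER_CUBIC)]))
```

```text
(no output)
```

View pics/t_c.png

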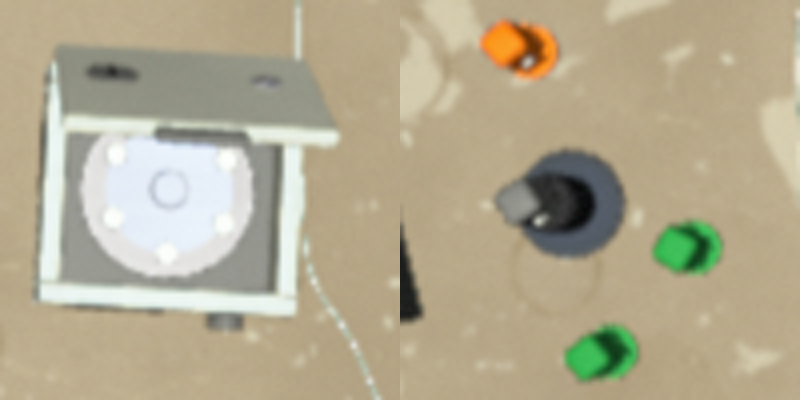

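View pics/s_c.png

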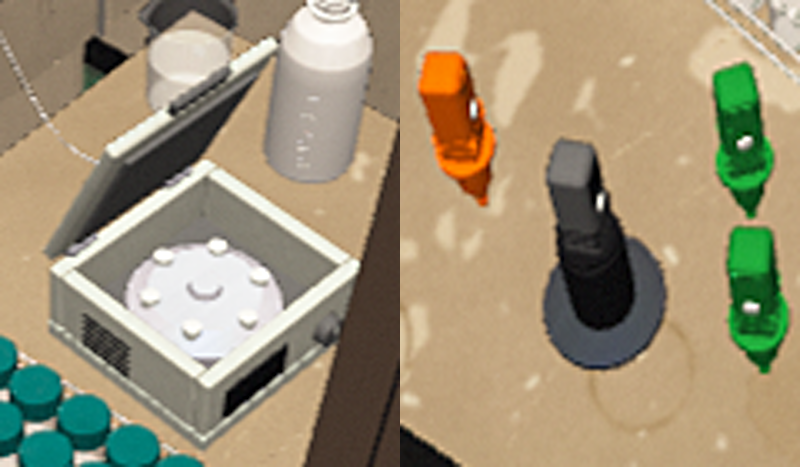

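View pics/wrist0.png

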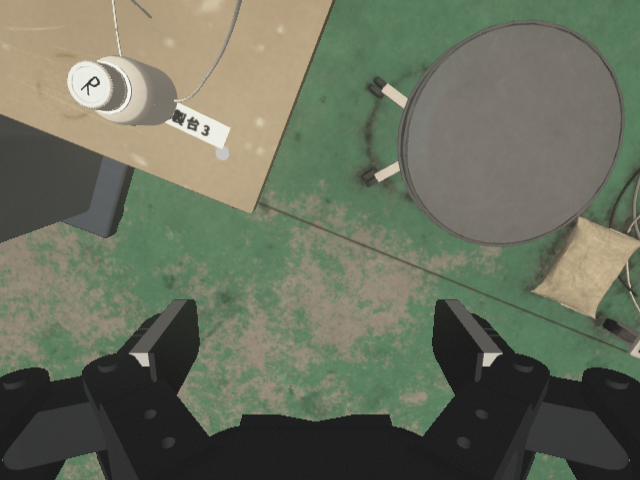

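Run:
```python
from h import *
def load(n): 
    d=np.load('pics/%s0.npz'%n); return {k:d[k] for k in d}
t=load('top');s=load('scene')
for n,c in [('top',t),('scene',s)]:
    P=cloud(c)
    # table
    m=(abs(P[...,2])<.03)&(P[...,0]>.35)&(P[...,0]<.7)&(abs(P[...,1])<.5)
    print(n,'table z',np.median(P[m][:,2]),P[m][:,2].std())
    # rim
    g=(P[...,0]>.3)&(P[...,0]<.75)&(P[...,1]>-.5)&(P[...,1]<-.1)
    m=g&(abs(P[...,2]-.085)<.006)
    mm=cv2.morphologyEx(m.astype(np.uint8),cv2.MORPH_OPEN,np.ones((2,2)))
    k,l,st,ce=cv2.connectedComponentsWithStats(mm)
    for i in range(1,k):
        if st[i,4]>40:
            q=P[l==i]; r=cv2.minAreaRect(q[:,:2].astype(np.float32)); print('rim',st[i],np.round(r[0],4),np.round(r[1],4),r[2],q[:,2].mean())
    m=g&(P[...,2]>.11)&(P[...,0]>.45)
    mm=cv2.erode(m.astype(np.uint8),np.ones((3,3)))
    k,l,st,ce=cv2.connectedComponentsWithStats(mm)
    for i in range(1,k):
        if st[i,4]>60: print('high',st[i],P[l==i].mean(0),P[l==i].min(0),P[l==i].max(0))
    # pen
    g=(P[...,0]>.3)&(P[...,0]<.6)&(P[...,1]>.25)&(P[...,1]<.45)
    for z0,z1 in [(.15,.175),(.074,.088),(.1,.15),(.002,.015)]:
        m=g&(P[...,2]>z0)&(P[...,2]<z1); q=P[m]
        if len(q)>5:
            r=cv2.minAreaRect(q[:,:2].astype(np.float32)); print('pen',z0,len(q),np.round(r[0],4),np.round(r[1],4),r[2],np.round(q.mean(0),4))
```

```text
top table z 1.3962797673849892e-05 0.005879767072527951
rim [346 221  16  47 236] [ 0.4848 -0.1313] [0.1308 0.1309] 3.988987684249878 0.09178761527485844
rim [380 228  32  42 272] [ 0.4761 -0.2123] [0.1207 0.2842] 0.28998520970344543 0.07442612481516452
high [450 199  26  26 404] [ 0.56878697 -0.46522923  0.14825495] [ 0.53578928 -0.49728886  0.11646159] [ 0.60457691 -0.44177883  0.19712112]
high [ 350  204   69   22 1132] [ 0.55802402 -0.24662433  0.199671  ] [ 0.52679637 -0.33423427  0.11764551] [ 0.59643547 -0.16213134  0.26164232]
pen 0.15 142 [0.4375 0.3108] [0.241  0.0415] 16.379255294799805 [0.4369 0.3121 0.1595]
pen 0.074 82 [0.4367 0.3068] [0.2481 0.0395] 14.858283996582031 [0.4412 0.3046 0.0811]
pen 0.1 278 [0.4387 0.3073] [0.2483 0.0403] 14.442890167236328 [0.443  0.3028 0.1338]
pen 0.002 2113 [0.45   0.3501] [0.2993 0.1998] 0.03453466668725014 [0.4506 0.3527 0.0056]
scene table z 0.0012045998944445468 0.0060340019599016345
rim [358 126  15   5  42] [ 0.7258 -0.4839] [0.044  0.0156] 57.62081527709961 0.07953070191769107
rim [356 136  16   8  43] [ 0.6894 -0.4312] [0.049  0.0144] 15.91788387298584 0.08308790920699317
rim [393 151  25  11  76] [ 0.5563 -0.4551] [0.0694 0.024 ] 31.332143783569336 0.08256423804121124
rim [ 327  174   92   69 1153] [0.303  0.1351] [0.2272 1.096 ] 28.14088249206543 0.0901339508044906
rim [284 195  13   6  42] [ 0.6867 -0.1301] [0.0358 0.0157] 71.27508544921875 0.0806314618623839
high [ 327  117   94   80 1493] [ 0.55193618 -0.31726095  0.18111835] [ 0.52264136 -0.49997156  0.11159395] [ 0.60443523 -0.15925843  0.25930563]
pen 0.15 220 [0.4355 0.3125] [0.2332 0.0381] 15.071537971496582 [0.4318 0.3157 0.1604]
pen 0.074 239 [0.4329 0.3098] [0.2411 0.0535] 14.703228950500488 [0.4328 0.3167 0.0811]
pen 0.1 812 [0.4362 0.31  ] [0.2482 0.0446] 14.653377532958984 [0.4351 0.3104 0.1315]
pen 0.002 3065 [0.45   0.3501] [0.1998 0.2997] 89.99557495117188 [0.4372 0.3589 0.0053]
```

Run:
```python
from h import *
def load(n): 
    d=np.load('pics/%s0.npz'%n); return {k:d[k] for k in d}
t=load('top');s=load('scene')
P=cloud(t)
hsv=cv2.cvtColor(t['color'],cv2.COLOR_RGB2HSV)
# rim points, tight band
g=(P[...,0]>.3)&(P[...,0]<.6)&(P[...,1]>-.36)&(P[...,1]<-.12)&(P[...,2]>.0825)&(P[...,2]<.088)
k,l,st,ce=cv2.connectedComponentsWithStats(g.astype(np.uint8))
print(st)
q=P[g]; print(q[:,2].mean()); 
r=cv2.minAreaRect(np.ascontiguousarray(q[:,:2].astype(np.float32)).reshape(-1,1,2)); print(r, cv2.boxPoints(r))
v=np.zeros((480,640),np.uint8); v[g]=255
cv2.imwrite('pics/rim.png',cv2.resize(v[190:290,335:435],(600,600),interpolation=0))
# lid plane
for c in (t,s):
    Q=cloud(c); m=(Q[...,0]>.5)&(Q[...,0]<.62)&(Q[...,1]>-.36)&(Q[...,1]<-.14)&(Q[...,2]>.12)&(Q[...,2]<.3)
    m=cv2.erode(m.astype(np.uint8),np.ones((5,5)))>0
    q=Q[m]; c0=np.median(q,0)
    w=np.ones(len(q),bool)
    for _ in range(6):
        c0=q[w].mean(0);n=np.linalg.svd(q[w]-c0)[2][2]; w=abs((q-c0)@n)<.002
    n*=np.sign(n[0]); print('lid',len(q),w.sum(),c0,n,'ang',np.arctan2(np.hypot(n[0],n[1]),n[2]),'yaw',np.arctan2(n[1],n[0]), q.max(0),q.min(0))
# pen
for z0,z1 in [(.157,.17),(.076,.09),(.1,.155),(.002,.015)]:
  for n,c in (('t',t),('s',s)):
    Q=cloud(c); g=(Q[...,0]>.36)&(Q[...,0]<.52)&(Q[...,1]>.28)&(Q[...,1]<.45)&(Q[...,2]>z0)&(Q[...,2]<z1)
    col=c['color'].astype(int); g&=(np.ptp(col,axis=-1)<40)&(col.max(-1)<140)
    q=Q[g]; r=cv2.minAreaRect(np.ascontiguousarray(q[:,:2].astype(np.float32)).reshape(-1,1,2)); print('pen',n,z0,len(q),np.round(r[0],4),np.round(r[1],4),r[2],np.round(q.mean(0),4),q[:,2].max())
```

```text
[[     0      0    640    480 306818]
 [   348    208      1      2      2]
 [   347    211      3      2      3]
 [   346    215      6     30     70]
 [   405    226      6     17     49]
 [   349    238      2      2      2]
 [   405    243      5      9     19]
 [   345    245      6      7     18]
 [   349    248      1      1      1]
 [   405    249      1      1      1]
 [   404    251      6      6     18]
 [   345    253      5     12     31]
 [   404    258      1      1      1]
 [   407    258      2      2      3]
 [   350    261     14      6     39]
 [   401    260      8      7     23]
 [   365    263      1      1      1]
 [   365    262     44      7     89]
 [   345    264      2      2      3]
 [   396    264      5      2      8]
 [   384    267      1      1      1]]
0.08505407634999736
((0.5027895569801331, -0.24507275223731995), (0.17956528067588806, 0.15975669026374817), 85.64129638671875) [[ 0.4163187  -0.32852495]
 [ 0.5756133  -0.34066653]
 [ 0.5892604  -0.16162056]
 [ 0.4299658  -0.14947897]]
lid 825 679 [ 0.55700363 -0.24462026  0.20376721] [ 0.91685515 -
[... 519 characters left out ...]
32790756225586 [0.436  0.3181 0.1629] 0.16842075787573574
pen t 0.076 47 [0.4375 0.3113] [0.0394 0.0248] 2.283931255340576 [0.4368 0.3082 0.0821] 0.08872600038675005
pen s 0.076 132 [0.4315 0.32  ] [0.0399 0.0275] 65.10558319091797 [0.4288 0.3216 0.0822] 0.089604529611502
pen t 0.1 55 [0.4357 0.3099] [0.018  0.0367] 74.82032012939453 [0.438  0.3087 0.1263] 0.15477719570308435
pen s 0.1 209 [0.4305 0.3206] [0.0335 0.0179] 70.050048828125 [0.4298 0.323  0.127 ] 0.15472356542444787
pen t 0.002 395 [0.4195 0.3659] [0.1063 0.1754] 4.96934700012207 [0.4272 0.3485 0.0094] 0.014985802010644145
pen s 0.002 842 [0.4266 0.3676] [0.1125 0.1794] 8.82533073425293 [0.4194 0.3602 0.0102] 0.01498746033791365
```

View pics/rim.png

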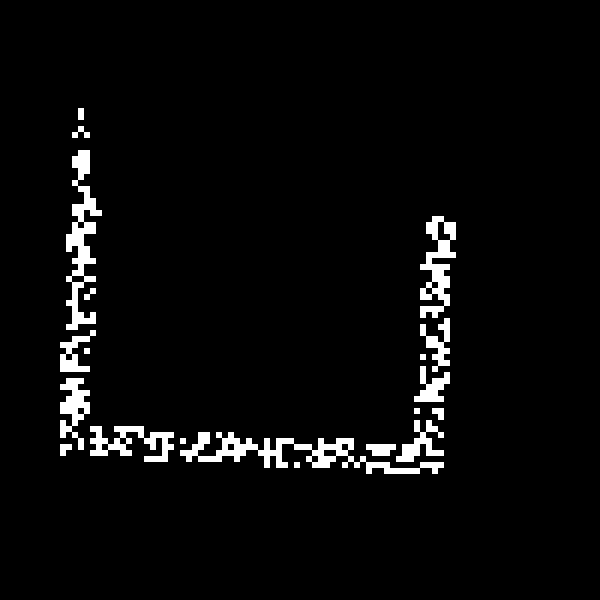

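Run:
```python
from h import *
s=readout.get_state(); print(R.from_quat(s['tcp_rot']).as_matrix().round(3))
d=np.load('pics/top0.npz');t={k:d[k] for k in d}
P=cloud(t)
for n,u,v in [('dropA',335,171),('purple',307,181),('dropB',268,186),('jar',238,175),('hdpe',464,210),('beak?',451,170),('cup2',466,264),('cup3',300,322),('R',452,313),('back',262,130),('orange',168,225),('gr1',210,275),('gr2',190,302)]:
    print(n,P[v,u].round(3))
# centrifuge-frame
yaw=-.076; x=np.array([np.cos(yaw),np.sin(yaw),0]); h=np.array([.5926,-.2519,.085]); 
for th in [1.3,1.17,1.0,.8,.6,.4,.2,.1,0]:
    c=h+.150*(-np.cos(th)*x+np.sin(th)*np.array([0,0,1]))+.013*(np.sin(th)*x+np.cos(th)*np.array([0,0,1]))
    tc=c+.011*x
    print(th,c.round(4),tc.round(4),((tc-s['eef_pos'])*1000).round(0))
```

```text
[[-0.     0.923  0.384]
 [ 0.002  0.384 -0.923]
 [-1.     0.    -0.002]]
dropA [ 0.692 -0.129  0.099]
purple [ 0.655 -0.051  0.163]
dropB [0.653 0.059 0.094]
jar [0.692 0.147 0.055]
hdpe [ 0.569 -0.464  0.185]
beak? [ 0.699 -0.465  0.046]
cup2 [ 0.428 -0.502  0.038]
cup3 [ 0.267 -0.023 -0.003]
R [ 0.294 -0.443  0.103]
back [ 0.929  0.117 -0.395]
orange [0.544 0.325 0.142]
gr1 [0.408 0.211 0.152]
gr2 [0.337 0.266 0.146]
1.3 [ 0.5651 -0.2498  0.233 ] [ 0.576  -0.2506  0.233 ] [317. 372.   3.]
1.17 [ 0.5462 -0.2484  0.2282] [ 0.5571 -0.2492  0.2282] [298. 374.  -2.]
1.0 [ 0.5227 -0.2466  0.2182] [ 0.5337 -0.2474  0.2182] [275. 375. -12.]
0.8 [ 0.4977 -0.2447  0.2017] [ 0.5087 -0.2455  0.2017] [250. 377. -29.]
0.6 [ 0.4765 -0.2431  0.1804] [ 0.4874 -0.2439  0.1804] [229. 379. -50.]
0.4 [ 0.4599 -0.2418  0.1554] [ 0.4709 -0.2426  0.1554] [212. 380. -75.]
0.2 [ 0.4486 -0.2409  0.1275] [ 0.4596 -0.2418  0.1275] [ 201.  381. -103.]
0.1 [ 0.4451 -0.2407  0.1129] [ 0.456  -0.2415  0.1129] [ 197.  381. -117.]
0 [ 0.443  -0.2405  0.098 ] [ 0.454  -0.2413  0.098 ] [ 195.  381. -132.]
```

>>> move_arm(commands=[[0,0,0,0,0,50,255],[0,0,0,0,0,100,255],[0,0,-0.05,30,30,150,255],[0,0,-0.1,60,60,150,255],[0,0,-0.2,95,95,150,255],[0,0,-0.3,130,130,150,255],[0,0,-0.4,165,165,150,255],[0,0,-0.47,200,200,150,255],[0,0,-0.47,235,235,150,255],[0,0,-0.47,270,270,150,255],[0,0,-0.47,305,305,150,255],[0,0,-0.47,340,340,150,255]])

```text
time: 1.35
eef_pos: [0.6, -0.281, 0.3798]
tcp_rot: [0.519, 0.481, -0.518, 0.48]
contact_force: [0.7, -0.4, -0.2]
opening: 0.001
```

>>> move_arm(commands=[[0,0,0,5,30,-30,255],[0,0,0,5,30,-70,255],[0,0,0,5,30,-110,255],[0,0,0,5,30,-145,255],[0,0,0,5,30,-155,255],[0,0,0,5,30,-155,255]])

```text
time: 1.95
eef_pos: [0.604, -0.2505, 0.2225]
tcp_rot: [0.519, 0.483, -0.519, 0.478]
contact_force: [0.6, 0.2, -0.2]
opening: -0.001
```

Run:
```python
from h import *
cam('scene','s1.png');cam('top','t1.png')
s=readout.get_state(); print(R.from_quat(s['tcp_rot']).as_matrix().round(3),s['contact_force'])
a=cv2.imread('pics/s1.png');cv2.imwrite('pics/s1c.png',cv2.resize(a[60:300,270:590],(800,600)))
```

```text
[[ 0.003  0.997 -0.076]
 [ 0.    -0.076 -0.997]
 [-1.     0.003 -0.001]] [ 0.03896991 -0.55817786  0.45276906]
```

View pics/s1c.png

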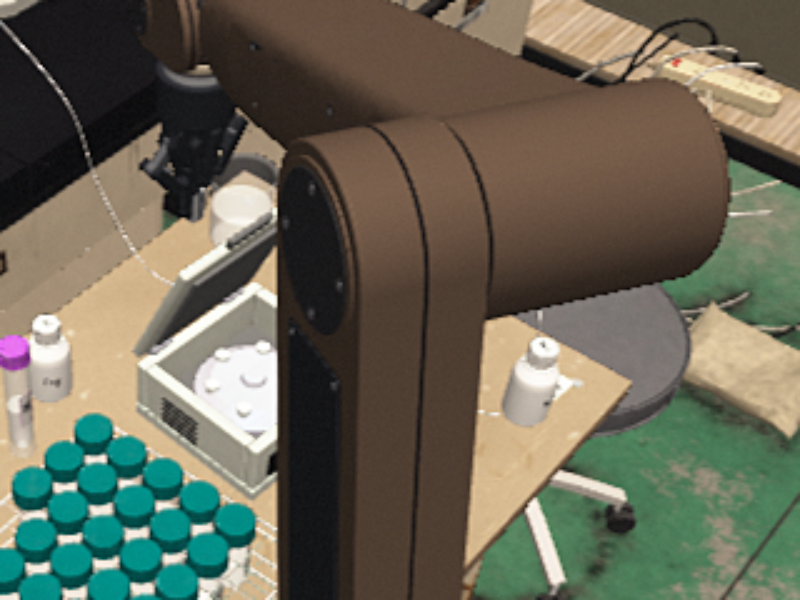

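>>> move_arm(commands=[[0,0,0,-25,1,0,255],[0,0,0,-40,2,0,255],[0,0,0,-50,2,0,255],[0,0,0,-60,2,-1,255],[0,0,0,-70,3,-4,255],[0,0,0,-79,4,-9,255],[0,0,0,-87,4,-15,255],[0,0,0,-95,5,-21,255],[0,0,0,-103,6,-28,255],[0,0,0,-110,6,-35,255],[0,0,0,-117,7,-42,255]])

```text
time: 3.15
eef_pos: [0.4881, -0.2446, 0.184]
tcp_rot: [0.52, 0.48, -0.518, 0.481]
contact_force: [0.9, -0.5, 0.4]
opening: -0.003
```

Run:
```python
from h import *
cam('scene','s2.png');cam('wrist','w2.png')
a=cv2.imread('pics/s2.png');b=cv2.imread('pics/w2.png');cv2.imwrite('pics/s2c.png',np.hstack([cv2.resize(a[90:270,240:420],(400,400)),cv2.resize(b,(400,400))]))
```

```text
(no output)
```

View pics/s2c.png

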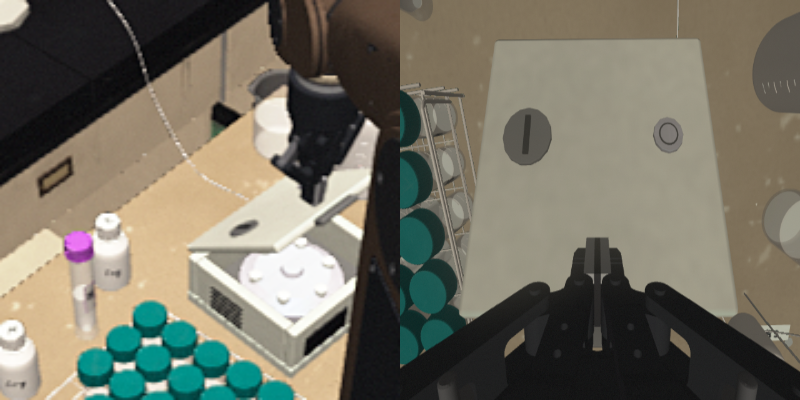

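>>> move_arm(commands=[[0,0,0,-9,1,-14,255],[0,0,0,-17,2,-28,255],[0,0,0,-23,2,-42,255],[0,0,0,-28,3,-56,255],[0,0,0,-32,3,-70,255],[0,0,0,-33,3,-78,255],[0,0,0,-34,3,-83,255],[0,0,0,-34,3,-86,255],[0,0,0,-34,3,-87,255],[0,0,0,-34,3,-87,255]])

```text
time: 4.25
eef_pos: [0.4528, -0.2407, 0.0979]
tcp_rot: [0.519, 0.483, -0.519, 0.479]
contact_force: [-7.1, 3.4, 10.3]
opening: 0.001
```

>>> move_arm(commands=[[0,0,0,0,0,0,255],[0,0,0,0,0,20,255],[0,0,0,0,0,60,200],[0,0,0,0,0,110,100],[0,0,0,0,0,160,0],[0,0,0,0,0,205,0],[0,0,0,0,0,250,0],[0,0,0,0,0,250,0],[0,0,0,0,0,250,0]])

```text
time: 5.15
eef_pos: [0.4534, -0.2411, 0.3495]
tcp_rot: [0.519, 0.481, -0.518, 0.48]
contact_force: [-0.1, -0.7, -0.4]
opening: 0.997
```

Run:
```python
from h import *
for n in ('scene','top','wrist'):
    c=cam(n,n[0]+'3.png'); np.savez('pics/%s3.npz'%n,**{k:np.array(c[k]) for k in c})
a=cv2.imread('pics/s3.png');b=cv2.imread('pics/w3.png');cv2.imwrite('pics/s3c.png',np.hstack([cv2.resize(a[110:270,300:460],(300,300)),cv2.resize(b,(500,375))[:300]]))
print(readout.get_state()['eef_pos'],readout.get_state()['time'])
```

```text
[ 0.45232175 -0.24026824  0.34552664] 5.3
```

View pics/s3c.png

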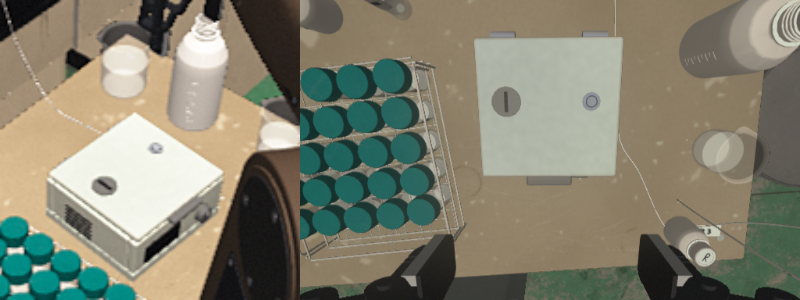

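View pics/w3.png

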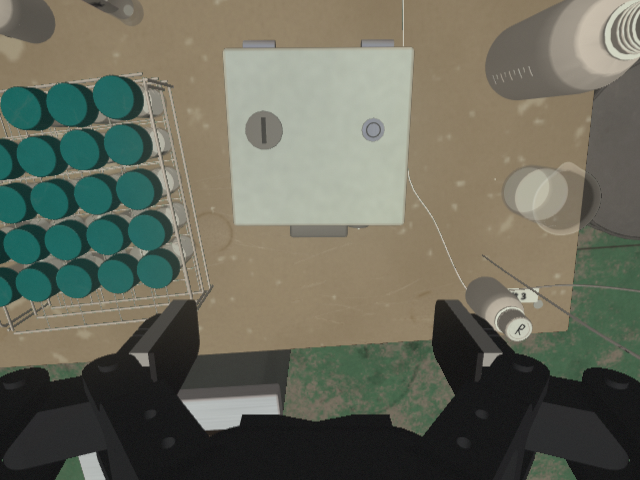

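Run:
```python
from h import *
for n,(u0,v0) in [('wrist',(373,130)),('top',None or (0,0)),('scene',(0,0))]:
    d=np.load('pics/%s3.npz'%n);c={k:d[k] for k in d}
    P=cloud(c)
    m=(P[...,0]>.43)&(P[...,0]<.585)&(P[...,1]>-.32)&(P[...,1]<-.17)&(P[...,2]>.09)&(P[...,2]<.108)
    if m.sum()>300:
        q=P[m]; c0=q.mean(0); 
        for _ in range(4):
            nn=np.linalg.svd(q-c0,full_matrices=False)[2][2]; w=abs((q-c0)@nn)<.004; q=q[w]; c0=q.mean(0)
        nn*=np.sign(nn[2]); print(n,len(q),'lid normal',nn.round(4),'z',c0.round(4))
    e=proj(c,[.5138,-.2980,.1]); print('exp px',e)
    g=cv2.cvtColor(c['color'],cv2.COLOR_RGB2GRAY)
    u,v=np.round(e).astype(int); r=30 if n=='wrist' else 9
    if not(0<=u<640 and 0<=v<480): continue
    cr=g[v-r:v+r+1,u-r:u+r+1]; med=np.median(cr); mask=(cr<med-14).astype(np.uint8)
    k,l,st,ce=cv2.connectedComponentsWithStats(mask)
    for i in range(1,k):
        if st[i,4]>5:
            cn=cv2.findContours((l==i).astype(np.uint8),0,2)[0][0]; (cx,cy),rad=cv2.minEnclosingCircle(cn)
            cx+=u-r;cy+=v-r; print(st[i],(cx,cy),rad,onplane(c,cx,cy,.1).round(4), onplane(c,ce[i][0]+u-r,ce[i][1]+v-r,.1).round(4))
```

```text
wrist 25799 lid normal [-0.0017 -0.001   1.    ] z [ 0.5118 -0.2454  0.0981]
exp px [372.52258262 130.46400325]
[ 18  17  24  25 441] (np.float64(372.29999923706055), np.float64(129.10000038146973)) 12.120331764221191 [ 0.5151 -0.2978  0.1   ] [ 0.5149 -0.2981  0.1   ]
top 1017 lid normal [-0.003  -0.0081  1.    ] z [ 0.533  -0.2239  0.0978]
exp px [397.19077419 233.91707131]
[ 0  0  6  7 14] (np.float64(390.5), np.float64(228.0)) 3.9052248001098633 [ 0.5305 -0.2798  0.1   ] [ 0.5315 -0.2802  0.1   ]
[ 0  0 19 15 57] (np.float64(397.0), np.float64(233.5)) 10.547611236572266 [ 0.515  -0.2975  0.1   ] [ 0.5262 -0.2993  0.1   ]
scene 2362 lid normal [-2.5e-03  7.0e-04  1.0e+00] z [ 0.5048 -0.2437  0.099 ]
exp px [382.7575471  189.03280763]
[14  0  5  4 12] (np.float64(390.0), np.float64(181.5)) 2.5000998973846436 [ 0.5169 -0.3333  0.1   ] [ 0.5171 -0.3361  0.1   ]
[ 4  6  9  6 43] (np.float64(382.25), np.float64(189.0)) 4.250100135803223 [ 0.5149 -0.2972  0.1   ] [ 0.5149 -0.2986  0.1   ]
```

>>> move_arm(commands=[[0,0,0,15,40,0,0],[0,0,0,30,85,0,0],[0,0,0.1,40,130,0,0],[0,0,0.2,45,175,0,0],[0,0,0.3,45,220,0,0],[0,0,0.4,40,265,0,0],[0,0,0.5,30,310,0,0],[0,0,0.6,10,355,0,0],[0,0,0.69,-10,400,0,0],[0,0,0.69,-30,440,0,0],[0,0,0.69,-50,480,0,0],[0,0,0.69,-62,520,0,0]])

```text
time: 6.5
eef_pos: [0.3883, 0.2811, 0.3435]
tcp_rot: [0.323, 0.632, -0.327, 0.624]
contact_force: [0.9, 0.5, 0.5]
opening: 1.002
```

>>> move_arm(commands=[[0,0,0,0,0,0,0],[0,0,0,0,0,0,0]])

```text
time: 6.7
eef_pos: [0.3872, 0.2815, 0.3413]
tcp_rot: [0.321, 0.633, -0.328, 0.624]
contact_force: [-0.4, 0.1, -0.4]
opening: 0.998
```

Run:
```python
from h import *
c=cam('wrist','w4.png'); np.savez('pics/wrist4.npz',**{k:np.array(c[k]) for k in c})
s=readout.get_state();print(s['eef_pos'],s['qpos'],s['time']); print(R.from_quat(s['tcp_rot']).as_matrix().round(3))
```

```text
[0.38777638 0.28080523 0.34166753] [ 0.41221633 -0.21732675  1.89568409  0.00412731  1.47793342  1.36731554] 6.75
[[-0.015  0.817  0.577]
 [-0.002  0.577 -0.817]
 [-1.    -0.014 -0.007]]
```

View pics/w4.png

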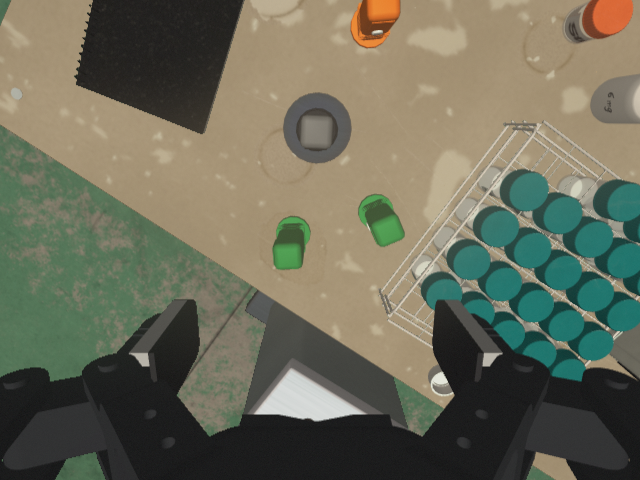

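Candidates: the grey pen in the stand (318,131), green pens (289,245) and (381,221), and the orange pen (377,20). The grey one in the round dark foot is meant. I'll take a close crop and measure it.

Run:
```python
from h import *
d=np.load('pics/wrist4.npz');c={k:d[k] for k in d}
P=cloud(c)
u0,v0=318,131
m=np.zeros((480,640),bool);m[v0-45:v0+45,u0-45:u0+45]=True
top=m&(P[...,2]>.155)&(P[...,2]<.175)
q=P[top];r=cv2.minAreaRect(q[:,:2].astype(np.float32).reshape(-1,1,2));print('top',len(q),r,q[:,2].mean())
k=cv2.morphologyEx(top.astype(np.uint8),cv2.MORPH_OPEN,np.ones((3,3)))
cn=max(cv2.findContours(k,0,2)[0],key=cv2.contourArea); r=cv2.minAreaRect(cn); b=cv2.boxPoints(r)
w=np.array([onplane(c,x,y,.164) for x,y in b]); print(r,w.mean(0)); e=w[1]-w[0]; print(np.degrees(np.arctan2(e[1],e[0]))%90,np.linalg.norm(e),np.linalg.norm(w[2]-w[1]))
hi=m&(P[...,2]>.02);hi=cv2.morphologyEx(hi.astype(np.uint8),cv2.MORPH_OPEN,np.ones((3,3)))>0
ft=m&(P[...,2]>.003)
cn=max(cv2.findContours(ft.astype(np.uint8),0,2)[0],key=cv2.contourArea);(x,y),rr=cv2.minEnclosingCircle(cn);print('foot',onplane(c,x,y,.006),rr)
col=m&(P[...,2]>.07)&(P[...,2]<.09);q=P[col];print('collar',len(q),cv2.minEnclosingCircle(q[:,:2].astype(np.float32).reshape(-1,1,2)))
a=cv2.imread('pics/w4.png');cv2.imwrite('pics/w4c.png',cv2.resize(a[80:180,268:368],(600,600),interpolation=2))
```

```text
top 1081 ((0.4389152228832245, 0.31836456060409546), (0.02690497413277626, 0.025440897792577744), 34.931846618652344) 0.16295768238876138
((316.0, 131.5), (35.0, 32.0), 90.0) [0.43905652 0.31845442 0.164     ]
35.38813822963173 0.02470848626187559 0.026414290848733524
foot [0.44040245 0.3189299  0.006     ] 35.285396575927734
collar 337 ((0.43932807445526123, 0.3186229169368744), 0.020813483744859695)
```

View pics/w4c.png

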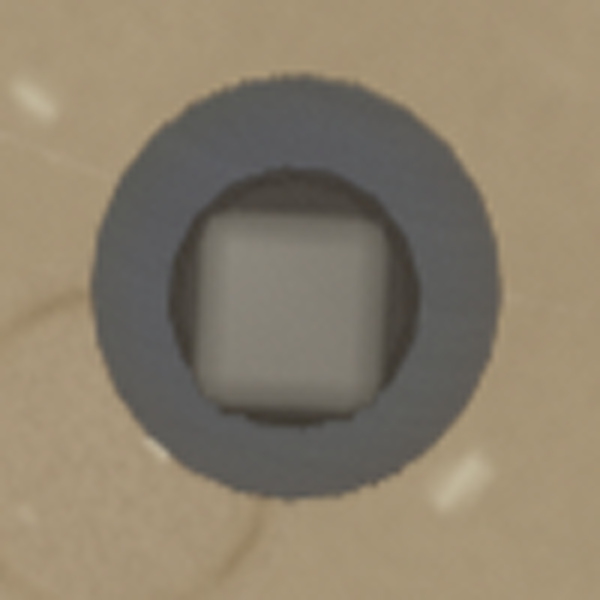

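>>> move_arm(commands=[[0,0,0,25,18,-20,0],[0.002,-0.01,0,45,32,-50,0],[0.002,-0.01,0,52,37,-90,0],[0.002,-0.01,0,52,37,-120,0],[0.002,-0.01,0,52,37,-120,0],[0.002,-0.01,0,52,37,-120,0]])

```text
time: 7.35
eef_pos: [0.4403, 0.3166, 0.2215]
tcp_rot: [0.324, 0.629, -0.327, 0.626]
contact_force: [-0.1, -0.5, 0.2]
opening: 0.998
```

Run:
```python
from h import *
c=cam('wrist','w5.png')
s=readout.get_state();print(s['eef_pos'],s['time']); print(R.from_quat(s['tcp_rot']).as_matrix().round(3))
```

```text
[0.44098712 0.31724917 0.22326709] 7.4
[[-0.003  0.818  0.576]
 [ 0.001  0.576 -0.818]
 [-1.    -0.002 -0.002]]
```

View pics/w5.png

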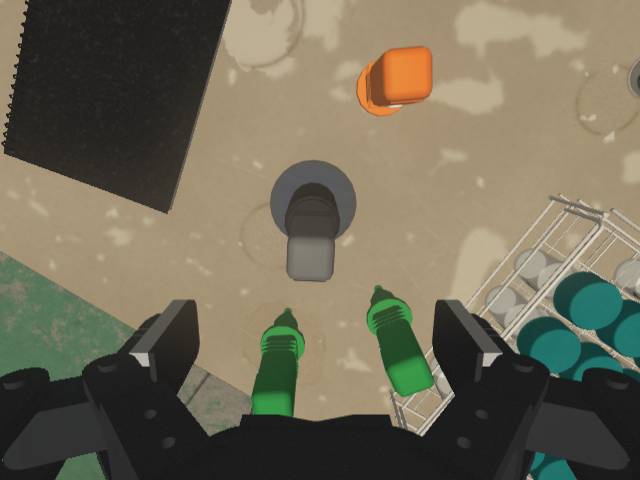

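>>> move_arm(commands=[[0,0,0,-1,1,-30,0],[0,0,0,-1,1,-60,0],[0,0,0,-1,1,-90,0],[0,0,0,-1,1,-105,0],[0,0,0,-1,1,-112,0],[0,0,0,-1,1,-112,0],[0,0,0,-1,1,-112,0]])

```text
time: 8.1
eef_pos: [0.4413, 0.3188, 0.1133]
tcp_rot: [0.326, 0.628, -0.325, 0.627]
contact_force: [-0.7, -0.2, 0.8]
opening: 0.999
```

Run:
```python
from h import *
c=cam('wrist','w6.png');c=cam('scene','s6.png')
s=readout.get_state();print(s['eef_pos'],s['contact_force'],s['time']); print(R.from_quat(s['tcp_rot']).as_matrix().round(3))
a=cv2.imread('pics/s6.png');b=cv2.imread('pics/w6.png');cv2.imwrite('pics/s6c.png',np.hstack([cv2.resize(a[270:430,150:310],(400,400)),cv2.resize(b,(400,400))]))
```

```text
[0.44116353 0.31879715 0.11318509] [-0.79278831  0.12336493 -0.15898732] 8.2
[[ 0.     0.818  0.576]
 [ 0.002  0.576 -0.818]
 [-1.     0.001 -0.002]]
```

View pics/s6c.png

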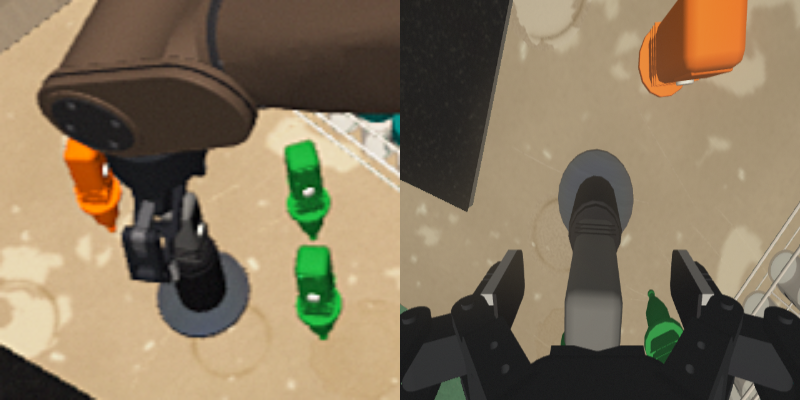

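>>> move_arm(commands=[[0,0,0,-2,0,-2,60],[0,0,0,-2,0,-2,120],[0,0,0,-2,0,-2,180],[0,0,0,-2,0,-2,255],[0,0,0,-2,0,-2,255],[0,0,0,-2,0,-2,255],[0,0,0,-2,0,-2,255],[0,0,0,-2,0,-2,255]], newtons=50)

```text
time: 9.0
eef_pos: [0.4392, 0.3189, 0.1113]
tcp_rot: [0.326, 0.628, -0.325, 0.627]
contact_force: [0.4, -0.5, 1.3]
opening: 0.298
```

>>> move_arm(commands=[[0,0,0,0,0,10,255],[0,0,0,0,0,30,255],[0,0,0,0,0,60,255],[0,0,0,0,0,95,255],[0,0,0,0,0,130,255],[0,0,0,0,0,160,255],[0,0,0,0,0,170,255],[0,0,0,0,0,170,255],[0,0,0,0,0,170,255]])

```text
time: 9.9
eef_pos: [0.4384, 0.3185, 0.2794]
tcp_rot: [0.325, 0.629, -0.326, 0.627]
contact_force: [-0.5, -0.1, -1.2]
opening: 0.3
```

Run:
```python
from h import *
c=cam('scene','s7.png'); np.savez('pics/scene7.npz',**{k:np.array(c[k]) for k in c})
s=readout.get_state();print(s['eef_pos'],s['contact_force'],s['qpos'],s['time']); print(R.from_quat(s['tcp_rot']).as_matrix().round(3))
a=cv2.imread('pics/s7.png');cv2.imwrite('pics/s7c.png',cv2.resize(a[200:440,120:320],(500,600)))
```

```text
[0.43820125 0.31835837 0.27866698] [ 0.79783479 -1.21869831 -1.56183139] [ 0.4400065  -0.04200756  1.85071779  0.00199855  1.33629047  1.39667899] 9.95
[[-0.004  0.818  0.576]
 [ 0.     0.576 -0.818]
 [-1.    -0.003 -0.003]]
```

View pics/s7c.png

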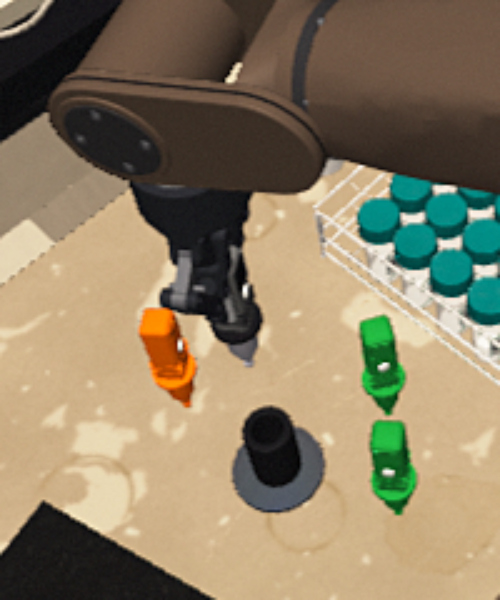

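>>> move_arm(commands=[[0,0,0,25,-25,20,255],[0,0,0,50,-55,30,255],[0,0,0,75,-95,30,255],[0,0,0,92,-135,30,255],[0,0,0,105,-175,30,255],[0,0,0,115,-217,30,255],[0,0,0,120,-260,30,255],[0,0,0,122,-302,30,255],[0,0,0,122,-345,30,255],[0,0,0,120,-388,30,255],[0,0,0,115,-430,30,255],[0,0,0,110,-470,30,255]])

```text
time: 11.15
eef_pos: [0.547, -0.1532, 0.3058]
tcp_rot: [0.325, 0.63, -0.326, 0.625]
contact_force: [1.0, 0.2, -1.1]
opening: 0.297
```

>>> move_arm(commands=[[0,0,0,-8,-40,0,255],[0,0,0,-16,-80,0,255],[0,0,0,-24,-115,-10,255],[0,0,0,-32,-140,-30,255],[0,0,0,-32,-145,-60,255],[0,0,0,-32,-145,-80,255],[0,0,0,-32,-145,-80,255],[0,0,0,-32,-145,-80,255]])

```text
time: 11.95
eef_pos: [0.5144, -0.2976, 0.2241]
tcp_rot: [0.325, 0.632, -0.326, 0.624]
contact_force: [-0.2, -0.7, -0.3]
opening: 0.3
```

Run:
```python
from h import *
for n in ('scene','wrist','top'):
    c=cam(n,n[0]+'8.png'); np.savez('pics/%s8.npz'%n,**{k:np.array(c[k]) for k in c})
s=readout.get_state();print(s['eef_pos'],s['contact_force'],s['qpos'],s['time']); print(R.from_quat(s['tcp_rot']).as_matrix().round(3))
a=cv2.imread('pics/s8.png');b=cv2.imread('pics/w8.png');cv2.imwrite('pics/s8c.png',np.hstack([cv2.resize(a[110:250,310:450],(420,420),interpolation=2),cv2.resize(b,(380,420))]))
```

```text
[ 0.5157554  -0.29834564  0.2273285 ] [ 0.16147925  0.0014719  -0.71948803] [-0.69314011  0.12019494  1.77775573 -0.00361763  1.24870725  0.26493043] 12.1
[[-0.006  0.817  0.576]
 [ 0.001  0.576 -0.817]
 [-1.    -0.005 -0.004]]
```

View pics/s8c.png

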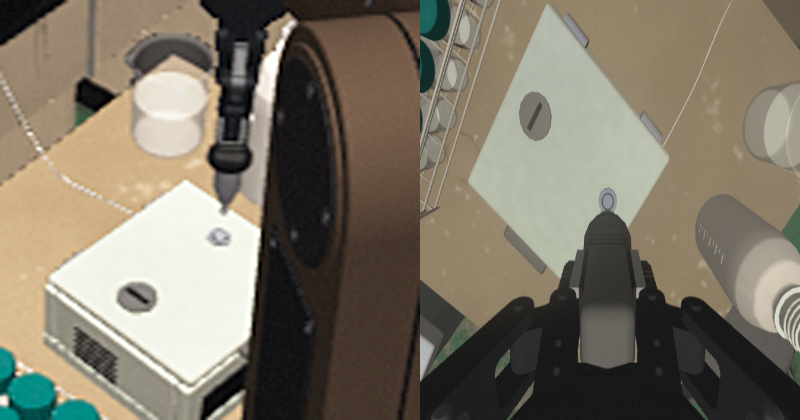

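Run:
```python
from h import *
d=np.load('pics/scene8.npz');c={k:d[k] for k in d}
for z in (.125,.13,.135): print(z,proj(c,[.5147,-.298,z]))
print('spot',proj(c,[.5147,-.298,.1]))
P=cloud(c)
for v in range(170,186): print(v,[tuple((P[v,u]*1000).round(0).astype(int)) if 0 else int(P[v,u,2]*1000) for u in range(376,395)], c['color'][v,376:395].mean(-1).astype(int))
```

```text
0.125 [383.29468321 181.9901841 ]
0.13 [383.45900112 180.59166318]
0.135 [383.62421155 179.18554601]
spot [382.48623161 188.87097052]
170 [4, 4, -1, 3, 0, -2, 173, 177, 174, 174, 174, 179, 175, 177, 173, 19, 18, 22, 28] [175 176 179 183 170 116  77  95 102 105 105 106  97  85 122 152 158 161
 163]
171 [1, 1, 1, 3, 0, 163, 169, 170, 171, 170, 173, 172, 172, 169, 166, 17, 16, 23, 25] [174 176 180 182 162 103  79  94  99  99 103 102  94  82 119 153 158 160
 165]
172 [97, 4, 0, 4, 3, 8, 166, 168, 171, 166, 170, 168, 169, 163, 6, 10, 18, 12, 18] [173 170 177 181 169 114  75  90  99 100 103  99  89  98 135 155 158 159
 165]
173 [98, 96, 1, 0, 2, 1, 163, 164, 168, 165, 163, 168, 163, 162, 7, 9, 15, 13, 15] [244 200 166 174 183 138  71  91  97 100 101  93  85 105 142 152 155 162
 164]
174 [100, 98, 99, 98, 0, 1, 155, 158, 163, 163, 161, 162, 161, 0, 0, 3, 8, 15, 15] [249 250 231 173 178 156  99  83  94  97  99  86 103 155 165 152 159 160
 165]
175 [95, 98, 99, 95, 100, 6, 2, 158, 156, 158, 160, 157, 158, 2, 0, 0, 2, 3, 8] [245 248 252 244 203 167 123  74  90  93  91  88 143 186 181 165 156 1
[... 925 characters left out ...]
7 168 207 249 252 242 197 163 171 175 177
 178]
182 [95, 95, 97, 101, 96, 97, 96, 99, 99, 98, 100, 100, 98, 101, 97, 101, 3, 3, 0] [243 243 244 245 243 243 245 247 242 245 245 247 247 249 228 171 171 175
 178]
183 [99, 98, 100, 95, 99, 98, 99, 99, 98, 99, 101, 101, 99, 97, 99, 98, 94, 0, 0] [244 243 244 243 243 244 243 244 245 245 244 244 245 247 250 241 197 165
 174]
184 [97, 98, 99, 100, 97, 99, 102, 97, 99, 98, 98, 100, 98, 97, 100, 98, 99, 101, 99] [244 243 243 243 244 244 245 244 244 243 243 243 244 244 245 247 247 224
 173]
185 [96, 100, 103, 98, 98, 96, 98, 99, 94, 96, 98, 99, 100, 100, 102, 99, 99, 98, 94] [242 243 244 245 248 246 243 245 246 246 244 243 244 244 244 244 247 249
 241]
```

```bash
cat > avg.py <<'E'
from h import *
F=[];p=[];Q=[]
for i in range(12):
    eyes.read_camera('top'); s=readout.get_state(); F.append(s['contact_force']);p.append(s['eef_pos']);Q.append(R.from_quat(s['tcp_rot']).as_matrix()[:,0])
print('F',np.mean(F,0).round(2),np.std(F,0).round(2),'p',np.mean(p,0).round(4),np.std(p,0).round(4),'xaxis',np.mean(Q,0).round(4),s['time'])
E
python3 avg.py
```

```text
F [-0.32  0.16 -1.54] [0.67 0.65 0.43] p [ 0.5153 -0.2982  0.2265] [0.0003 0.0001 0.0006] xaxis [-0.0072  0.0015 -1.    ] 12.7
```

>>> move_arm(commands=[[0,0,0,-1,0,-10,255],[0,0,0,-1,0,-18,255],[0,0,0,-1,0,-23,255],[0,0,0,-1,0,-26,255],[0,0,0,-1,0,-26,255]])

```text
time: 13.2
eef_pos: [0.5136, -0.2979, 0.1987]
tcp_rot: [0.325, 0.631, -0.326, 0.624]
contact_force: [-0.3, 0.1, -0.2]
opening: 0.299
```

```bash
python3 avg.py
```

```text
F [-0.07  0.02 -1.52] [0.49 0.66 0.52] p [ 0.5141 -0.2982  0.2   ] [0.0001 0.0001 0.0002] xaxis [-0.0078  0.002  -1.    ] 13.8
```

>>> move_arm(commands=[[0,0,0,0,0,-2,255],[0,0,0,0,0,-4,255],[0,0,0,0,0,-6,255],[0,0,0,0,0,-7,255],[0,0,0,0,0,-7,255]])

```text
time: 14.3
eef_pos: [0.514, -0.2982, 0.1929]
tcp_rot: [0.325, 0.63, -0.326, 0.625]
contact_force: [-0.8, -1.2, 0.4]
opening: 0.299
```

```bash
python3 avg.py
```

```text
F [-0.37  0.19  0.03] [0.39 0.4  0.41] p [ 0.514  -0.2982  0.193 ] [0.     0.     0.0001] xaxis [-0.0079  0.0021 -1.    ] 14.9
```

>>> move_arm(commands=[[0,0,0,0,0,-1,255],[0,0,0,0,0,-2,255],[0,0,0,0,0,-3,255],[0,0,0,0,0,-3,255],[0,0,0,0,0,-3,255]])

```text
time: 15.4
eef_pos: [0.514, -0.2982, 0.19]
tcp_rot: [0.325, 0.63, -0.326, 0.625]
contact_force: [-0.5, 0.3, 0.5]
opening: 0.298
```

```bash
python3 avg.py
python3 - <<'E'
from h import *
for n in ('scene','wrist','top'):
    c=cam(n,n[0]+'9.png')
s=readout.get_state();print(s['eef_pos'],s['opening'],s['dq'],s['time'])
a=cv2.imread('pics/s9.png');b=cv2.imread('pics/w9.png');cv2.imwrite('pics/s9c.png',np.hstack([cv2.resize(a[130:210,340:420],(400,400),interpolation=2),cv2.resize(b[150:350,220:420],(400,400))]))
E
```

```text
F [-0.54  0.4   1.34] [0.44 0.42 0.47] p [ 0.514  -0.2982  0.1899] [0. 0. 0.] xaxis [-0.0079  0.0021 -1.    ] 16.0
[ 0.51405184 -0.29815163  0.18988905] 0.29603408526265884 [ 0.00043836  0.00176648 -0.00223782  0.00131861 -0.00070196 -0.00116499] 16.15
```

View pics/s9c.png

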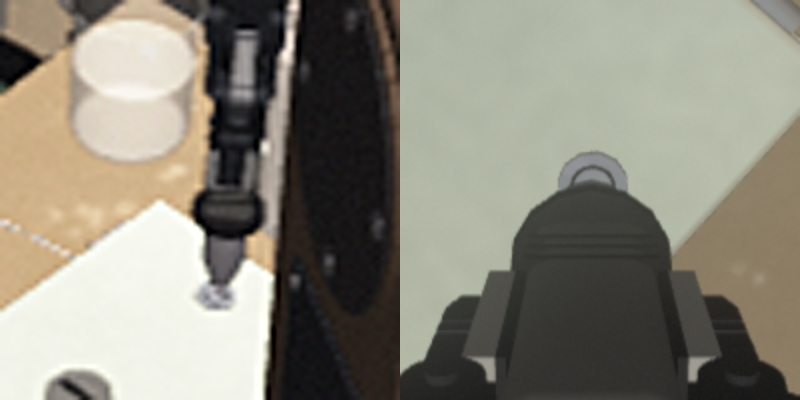

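View pics/t9.png

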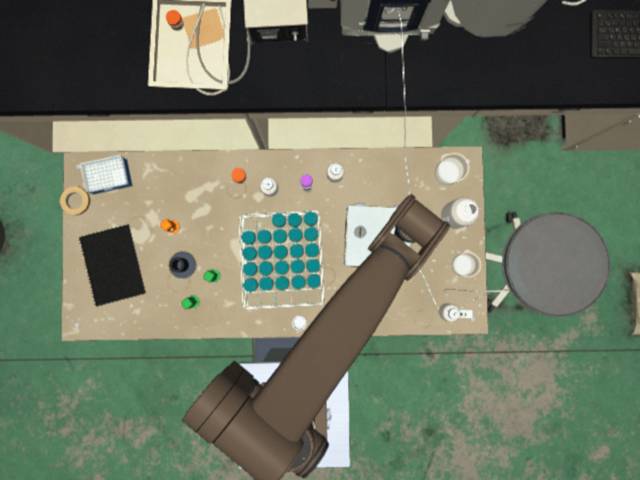

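```bash
python3 -c "
from h import *
print(ctrl.sign_off()); print(readout.get_state()['contact_force'],readout.get_state()['time'])"
```

```text
the job is handed in; nothing more can be done
None
the job is handed in; nothing more can be done
```

I closed the lid, took the grey pen out of its stand, and handed the job in at about 16 s with the robot holding the pen on the steel disc. No verdict was reported.

- **Lid:** I pushed it shut from behind and then from above. Depth plane fits after closing showed it level, within 0.003 rad in the wrist and scene views and about 0.009 rad in the top view.
- **Pen position:** The tip is estimated about 1–2 mm from the disc's centre, and the tool axis is 0.008 rad off vertical. The pen's own tilt in the grip was checked only by eye, in the scene view before the descent and again on the disc.
- **Sprung tip:** The two readings of the push differ. Height gives about 5 mm in. The averaged force rise of 2.9 N gives about 6 mm, with noise of roughly ±0.5 mm. Both are within the 2–8 mm allowed.
- **Hold:** The arm was steady, with the fingers stopped on the handle at about 25 mm.
- **Bystanders:** In the last top view the bystanders in sight look unmoved; I checked this by eye and did not measure it.

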